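# Put away a delivery of water-filter spares

### The arm

A 7-joint arm with a two-finger parallel gripper is mounted at the origin on the work surface. World frame = base frame: x ahead of the robot, y to its left, z up, the work surface at z = 0. Lengths are in m, angles in rad, forces in N, time in s.
With the tool pointing down it reaches from about 0.4 to 0.85 m from the base axis. Payload 4.5 kg.
Tool frame: the origin (TCP) lies midway between the tips of the shut fingers; the grasp point (between the pads) lies 19 mm behind it; z points along the fingers, y is the line along which they close (so a half turn about z gives the same grasp; the last joint's range is limited). The gripper opens to 88 mm and grips with 3 to 60 N. Pads are 18 mm wide; open, the fingers measure 123 mm over their backs; the gripper's body (75 mm by 187 mm) begins 45 mm behind the grasp point.
Start: joints at [1.309, 0.689, -0.195, 1.565, 0.157, 0.902, -0.215], TCP at [0.182, -0.598, 0.239] pointing down, gripper open.
Joint ranges: [-3.01, 3.01], [-0.46, 2.08], [-1.47, 1.51], [0.13, 2.56], [-1, 4.14], [0.04, 2.09], [-2.66, 2.66]. Speed limits (rad/s): [2.57, 2.57, 3.14, 3.14, 3.14, 3.14, 3.14].

### API

Orientations are given as a unit quaternion [x, y, z, w].
In Python, from plant import r gives the robot as it stands. The module is installed in compiled form; this text tells all that it offers.
- The arm moves only by the tool step_arm, never from a script. Its argument "series" is a list of rows, each a list of 7 numbers: the shift along the world's x, y, z in mm, then the turn, a rotation vector about the world's x, y, z in rad, then the closure, from 0 (fully open) to 1 (shut). A call has 1 to 20 rows; each row shifts and turns the commanded pose from where the row before left it; what a row does not reach is not made up. A row lasts 1/10 s, in which the tool goes at most 50 mm and 8.59 degrees, less where a joint would pass 70% of its speed; a pose out of reach is approached as far as the arm can. A call is refused whole if a number of a shift passes 50 or a number of a turn 0.15, either way. A call with a gripper value outside its range is refused whole. The fingers move at their own pace and stop on an object; "force" is the grip in N (left out, the last holds). Time passes only in rows, so rows that do not move let the fingers close. It gives the time, the measured TCP pose, the force, the opening and the grip force at its end, in the units of the state.
- r.get_state(): the state, without advancing time (a new reading comes with each control period).
- r.snapshot(name): name is "scene" or "top" or "wrist"; returns (picture, depth): 384x512x3 uint8, blue, green, red; 384x512 float32, m along the optical axis (not along the pixel's ray), 0 where there is no reading.
- r.get_calibration(name): a dict with "intrinsics" (3x3 intrinsics, pixels), "dist_coeffs" ([k1, k2, p1, p2, k3] as OpenCV has them; the pictures are not rectified), "pose" (4x4, takes a point from camera to world coordinates). Camera axes: x right, y up, looking along -z (the intrinsics and any distortion apply to the point x, -y, -z); pixel columns grow to the right and rows downward; lengths in m; the calibration is good to about 2 mm. A picture is of the moment at which its call begins: read the wrist's pose just before it. get_calibration takes no time and is no camera call; for the wrist camera it gives the pose at the moment of the call.
- r.finish_job(): hands the job in; it is judged then, once.
The state is a dict: "clock": time; "q": joint angles; "qd": joint speeds; "joint_torque": joint torques, N m; "tool_pos": TCP position; "eef_rot": TCP orientation; "contact_force": force on the tool from outside, world axes, zero at the start; "moment": the same for the moment, N m; "opening": opening from 0.0 (shut) to 1.0 (fully open); "finger_force": force on a finger pad.
Only numpy, scipy, OpenCV 4.12 (cv2) and the standard library are available. Lean on these libraries where they do the work, as an engineer would, in place of code of your own. Each camera call takes 0.05 s, during which the arm holds its last target. There are 200 camera calls.

### The job

A delivery has just been unpacked on the shop counter: put it away. Lower every ceramic filter candle gently into the deep white basket so that it stands upright on the basket's floor, never dropping it, knocking it hard against the basket or another candle, or toppling it; lay the inline filter cartridge in both saddles of the raised display cradle, with the cradle in the middle of its length; and throw all the paper packing wads into the grey waste tub. Leave the valves and the tape roll where they are.

Things in the scene. Friction and masses are not known exactly. Their poses are not given: they have to be found in the camera images.
- candle1_center (a point): White ceramic filter candle, fragile, standing upright on its flat base: 60 mm in diameter, 120 mm tall, straight-sided up to 90 mm and a hemispherical dome above, 250 g. This point is its centre, 60 mm above its underside; z is its axis, dome up. 3 or 4 of the 4 are there in a run.
- candle2_center (a point): White ceramic filter candle, fragile, standing upright on its flat base: 60 mm in diameter, 120 mm tall, straight-sided up to 90 mm and a hemispherical dome above, 250 g. This point is its centre, 60 mm above its underside; z is its axis, dome up. 3 or 4 of the 4 are there in a run.
- candle3_center (a point): White ceramic filter candle, fragile, standing upright on its flat base: 60 mm in diameter, 120 mm tall, straight-sided up to 90 mm and a hemispherical dome above, 250 g. This point is its centre, 60 mm above its underside; z is its axis, dome up. 3 or 4 of the 4 are there in a run.
- candle4_center (a point): White ceramic filter candle, fragile, standing upright on its flat base: 60 mm in diameter, 120 mm tall, straight-sided up to 90 mm and a hemispherical dome above, 250 g. This point is its centre, 60 mm above its underside; z is its axis, dome up. 3 or 4 of the 4 are there in a run.
- wad1_center (a point): Crumpled brown kraft-paper packing wad, a firm chunk about 54 mm (its x) by 60 mm (its y) by 52 mm tall, 20 g. This point is its centre, 26 mm above its underside; z up as it first lies, turned at most 0.3 rad. 2 or 3 of the 3 are there in a run.
- wad2_center (a point): Crumpled brown kraft-paper packing wad, a firm chunk about 54 mm (its x) by 60 mm (its y) by 52 mm tall, 20 g. This point is its centre, 26 mm above its underside; z up as it first lies, turned at most 0.3 rad. 2 or 3 of the 3 are there in a run.
- wad3_center (a point): Crumpled brown kraft-paper packing wad, a firm chunk about 54 mm (its x) by 60 mm (its y) by 52 mm tall, 20 g. This point is its centre, 26 mm above its underside; z up as it first lies, turned at most 0.3 rad. 2 or 3 of the 3 are there in a run.
- cartridge_center (a point): White inline filter cartridge lying on the counter, roughly crosswise: a round body 48 mm in diameter and 126 mm long between two hexagonal end caps 52 mm across the flats and 14 mm long (154 mm over the caps, 176 mm over the ports), 180 g. This point is its centre, on its axis, 26 mm above the counter as it lies; y is its long axis. The end caps keep it from rolling on the flat. Either end may point either way.
- cradle_seat (a point): Display cradle, fixed: a steel stand with two V-shaped saddles (right-angled V, open upwards, each 12 mm wide, 36 mm either side of the middle along y), on a 90 x 110 mm base. This point is where the centre of a seated cartridge comes, 75 mm above the counter; y is the direction of the cartridge's axis (the 48 mm body rests in both saddles, the end caps overhang beyond them). The top edges of the saddles reach about 75 mm above the counter and 34 mm to either side in x.
- basket_in (a point): Deep white perforated plastic stock basket, fixed, open above: 252 mm (x) by 212 mm (y) outside, 240 x 200 mm inside, walls 6 mm. This point is the centre of its inner floor, 5 mm above the counter; the rim is 120 mm above this point. It may be on the left or on the right.
- bin_in (a point): Grey square plastic waste tub, fixed, open above: 200 x 200 mm outside (212 mm over the lip), walls 5 mm. This point is the centre of its inner floor, 5 mm above the counter; the rim is 115 mm above this point. It stands on the other side from the basket.
- valve_center (a point): Bystander: white four-way shut-off valve, ribbed square body 48 x 48 mm, 34 mm tall, 38 with its ribs, with two 17 mm ports out of each y side (82 mm over the ports). Loose, 150 g, it stands among the other things. This point is the middle of its body, 17 mm up.
- tape_roll: Bystander: roll of thread tape lying flat near the robot, 58 mm in diameter, 20 mm tall, loose. Origin at the centre of its underside.
- ball_valve: Bystander: chrome ball valve with a blue lever near the robot, 70 mm long (y), 32 mm wide, 41 mm tall, its lever reaching 50 mm to +y, loose. Origin at the centre of its underside.
Things that resemble listed ones, but are neither listed nor needed, are in the scene too. Leave any black look-alike of the part that bears candle2_center alone.

How it is judged:
At the end, for the whole second after the job is handed in: Each candle stands on the basket floor, within 0.2 rad of upright; the cartridge lies in the cradle (centre within 8 mm of the seat across and in height, 20 mm along, axis within 0.12 rad); each wad is in the tub, below its rim; all at rest (x of candle1_center in the frame of basket_in between -0.1 and 0.1 m and y of candle1_center in the frame of basket_in between -0.08 and 0.08 m and z of each of candle1_center, candle2_center, candle3_center, candle4_center in the frame of basket_in below 0.075 m and angle between each of candle1_center, candle2_center, candle3_center, candle4_center's own z axis and vertical below 0.2 rad and linear speed of each of candle1, candle2, candle3, candle4, wad1, wad2, wad3, cartridge below 0.03 m/s and x of candle2_center in the frame of basket_in between -0.1 and 0.1 m and y of candle2_center in the frame of basket_in between -0.08 and 0.08 m and x of candle3_center in the frame of basket_in between -0.1 and 0.1 m and y of candle3_center in the frame of basket_in between -0.08 and 0.08 m and x of candle4_center in the frame of basket_in between -0.1 and 0.1 m and y of candle4_center in the frame of basket_in between -0.08 and 0.08 m and x of wad1_center in the frame of bin_in between -0.095 and 0.095 m and y of wad1_center in the frame of bin_in between -0.095 and 0.095 m and z of each of wad1_center, wad2_center, wad3_center in the frame of bin_in below 0.11 m and x of wad2_center in the frame of bin_in between -0.095 and 0.095 m and y of wad2_center in the frame of bin_in between -0.095 and 0.095 m and x of wad3_center in the frame of bin_in between -0.095 and 0.095 m and y of wad3_center in the frame of bin_in between -0.095 and 0.095 m and x of cartridge_center in the frame of cradle_seat between -0.008 and 0.008 m and y of cartridge_center in the frame of cradle_seat between -0.02 and 0.02 m and z of cartridge_center in the frame of cradle_seat between -0.008 and 0.008 m and angle between the y axis of cartridge_center and the y axis of cradle_seat, either way round below 0.12 rad); the robot touches nothing.
It fails at once if a candle falls into the basket or is swung about in it: faster than 0.5 m/s with its foot less than 60 mm above the floor ((x of candle1_center in the frame of basket_in between -0.12 and 0.12 m and y of candle1_center in the frame of basket_in between -0.1 and 0.1 m and z of candle1_center in the frame of basket_in below 0.12 m and linear speed of candle1 above 0.5 m/s) or (x of candle2_center in the frame of basket_in between -0.12 and 0.12 m and y of candle2_center in the frame of basket_in between -0.1 and 0.1 m and z of candle2_center in the frame of basket_in below 0.12 m and linear speed of candle2 above 0.5 m/s) or (x of candle3_center in the frame of basket_in between -0.12 and 0.12 m and y of candle3_center in the frame of basket_in between -0.1 and 0.1 m and z of candle3_center in the frame of basket_in below 0.12 m and linear speed of candle3 above 0.5 m/s) or (x of candle4_center in the frame of basket_in between -0.12 and 0.12 m and y of candle4_center in the frame of basket_in between -0.1 and 0.1 m and z of candle4_center in the frame of basket_in below 0.12 m and linear speed of candle4 above 0.5 m/s)).
It fails at once if a candle is pressed or knocked against the basket or another candle with more than 40 N (contact force between any of candle1, candle2, candle3, candle4 and basket above 40 N or contact force between any of candle2, candle3, candle4 and candle1 above 40 N or contact force between any of candle3, candle4 and candle2 above 40 N or contact force between candle4 and candle3 above 40 N).
It fails at once if a candle is toppled (tilted more than 0.9 rad) (angle between any of candle1_center, candle2_center, candle3_center, candle4_center's own z axis and vertical above 0.9 rad).
It fails at once if a valve or the tape roll is moved more than 40 mm (distance of any of valve_center, tape_roll, ball_valve from where it was at the start of the episode above 0.04 m).
Of candle1, candle2, candle3, candle4 only 3 to 4 are there at a start; the rules pass over those that are not, and their reading is None.
Of wad1, wad2, wad3 only 2 to 3 are there at a start; the rules pass over those that are not, and their reading is None.
At some moment in a run one of wad1, wad2, wad3 may be knocked a few centimetres aside while the robot is not near it.
It also fails if it takes over 210 s, if anything falls off the work surface, if the arm or the gripper's body presses on something with over 40 N, if the wrist force passes 120 N, or if a joint passes its speed limit or range.

## Working session

There is one attempt and no reset: what is moved stays moved. The work goes in short steps, Python scripts to look and compute and a tool call to move; the robot and the scene stay as the last step left them, time stands still between calls to the robot, and variables do not carry over. Pictures are saved under pics/ and viewed, at most 14 in all, crops included, and the job is handed in when it is done.

Besides the shell and the picture viewer there is one more tool, called after ">>>" by a JSON object that holds its "name" and its "arguments". step_arm: Moves the arm, as the interface text tells. Its arguments: {"type":"object","properties":{"series":{"type":"array"},"force":{"type":"number"}},"required":["series"]}

```bash
mkdir -p pics; cat > h.py <<'E'
import numpy as np, cv2
from plant import r
def snap(n):
    c=r.get_calibration(n); im,d=r.snapshot(n); return im,d,c
def cloud(d,c):
    K=np.array(c["intrinsics"]);D=np.array(c["dist_coeffs"]);P=np.array(c["pose"])
    h,w=d.shape;u,v=np.meshgrid(np.arange(w),np.arange(h))
    p=cv2.undistortPoints(np.stack([u,v],-1).reshape(-1,1,2).astype(np.float64),K,D).reshape(h,w,2)
    X=np.stack([p[...,0]*d,-p[...,1]*d,-d],-1)
    W=X@P[:3,:3].T+P[:3,3]; W[d<=0]=np.nan
    return W
E
python3 - <<'E'
from h import *
s=r.get_state();print({k:np.round(v,3) for k,v in s.items()})
for n in("top","scene"):
    im,d,c=snap(n);np.savez(f"{n}.npz",im=im,W=cloud(d,c));cv2.imwrite(f"pics/{n}1.png",cv2.resize(im,(800,600)))
    print(n,np.round(c["pose"],2).tolist())
E
```

```text
{'clock': np.float64(0.0), 'q': array([ 1.309,  0.69 , -0.195,  1.566,  0.157,  0.902, -0.215]), 'qd': array([-0.   ,  0.   , -0.001,  0.   ,  0.   , -0.001, -0.   ]), 'joint_torque': array([ 0.0000e+00, -5.2756e+01, -1.2670e+00, -1.5342e+01, -5.3000e-02,
        7.0000e-03,  0.0000e+00]), 'tool_pos': array([ 0.182, -0.597,  0.238]), 'eef_rot': array([ 0.989,  0.147, -0.   , -0.001]), 'contact_force': array([ 0.183, -0.541, -0.46 ]), 'moment': array([-0.001,  0.012, -0.077]), 'finger_force': np.float64(0.0), 'opening': np.float64(0.997)}
top [[0.05, 0.98, -0.21, 0.32], [-1.0, 0.04, -0.02, -0.0], [-0.01, 0.22, 0.98, 0.99], [0.0, 0.0, 0.0, 1.0]]
scene [[0.81, -0.5, 0.31, 0.87], [0.59, 0.67, -0.45, -0.52], [0.02, 0.55, 0.84, 1.04], [0.0, 0.0, 0.0, 1.0]]
```

View pics/top1.png

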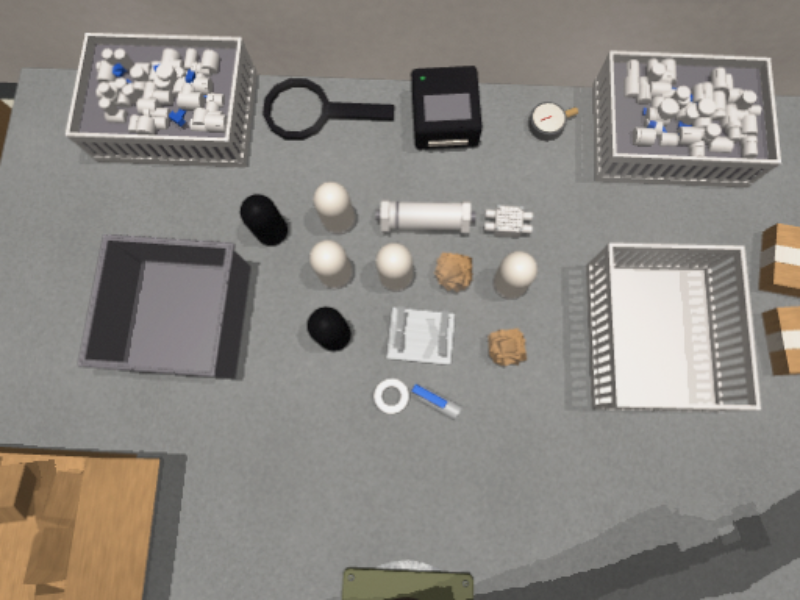

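View pics/scene1.png

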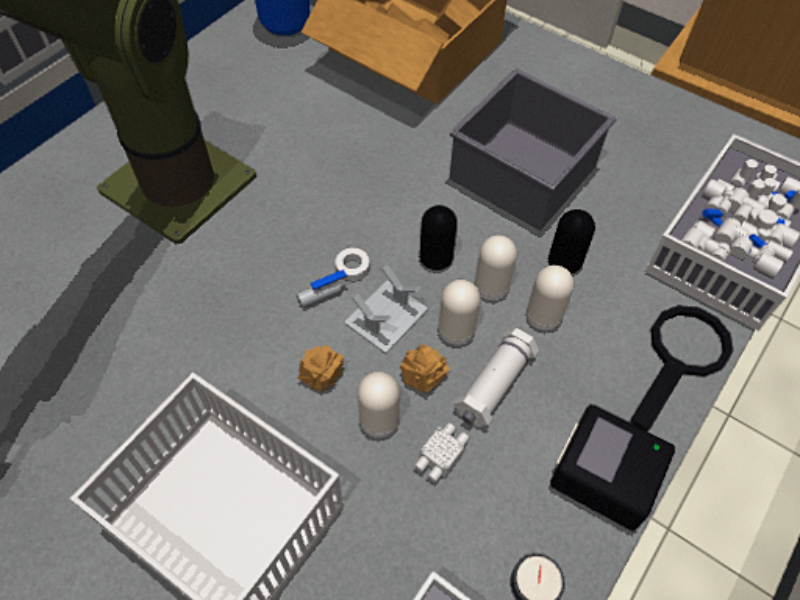

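The top view shows four white candles at (331,197), (327,257), (394,260) and (518,268). The two black ones at (264,218) and (328,328) are look-alikes, to be left alone. There are two wads at (454,271) and (507,346), the cartridge at (425,217) and the valve at (508,219). The cradle is at (421,335), the empty deep basket on the right at (672,327) and the grey tub on the left at (165,307).

```bash
cat > m.py <<'E'
from h import *
from scipy.optimize import least_squares
S={k:np.load(k+".npz") for k in("top","scene")}
W=S["top"]["W"]; 
Wall=np.concatenate([S[k]["W"].reshape(-1,3) for k in S]); 
def at(u,v): return np.nanmedian(W[int(v*.64)-2:int(v*.64)+3,int(u*.64)-2:int(u*.64)+3].reshape(-1,3),axis=0)
def near(p,rad,z0,z1,A=Wall): return A[(np.hypot(A[:,0]-p[0],A[:,1]-p[1])<rad)&(A[:,2]>z0)&(A[:,2]<z1)]
def candle(p):
    q=p[:2]
    for _ in range(3):
        A=near(q,.036,.092,.13)
        f=least_squares(lambda s:np.hypot(np.linalg.norm((A-[s[0],s[1],.09]),axis=1),0)-.03,q,loss="soft_l1",f_scale=.002);q=f.x
    return q,np.abs(f.fun).mean(),len(A),A[:,2].max()
def box(A): 
    c,s,a=cv2.minAreaRect(A[:,:2].astype(np.float32)*1000); return np.round(c),np.round(s),round(a,1)
E
python3 - <<'E'
from m import *
for u,v in((331,197),(327,257),(394,260),(518,268)):print("candle",candle(at(u,v)))
for n,u,v,R,z0,z1 in(("wad",454,271,.05,.03,.06),("wad",507,346,.05,.012,.06),("cart",425,217,.12,.015,.06),("valve",508,219,.05,.01,.045),("cradle",421,335,.09,.01,.09),("black",264,210,.05,.03,.14),("black",328,322,.05,.03,.14)):
    p=at(u,v);A=near(p,R,z0,z1);print(n,p.round(3),box(A),A[:,2].max().round(3), np.median(A,0).round(3))
for n,u,v in(("basket",672,327),("bin",175,315)):
    p=at(u,v);A=near(p,.19,.10,.14);print(n,p.round(3),box(A),A[:,2].max())
for n,u,v in(("tape",391,396),("bv",435,400)):
    p=at(u-12 if n=="tape" else u,v);print(n,p.round(3))
E
```

```text
candle (array([0.68582641, 0.15686852]), np.float64(0.0013385516392426784), 829, np.float64(0.12428515705072651))
candle (array([0.58505726, 0.15463463]), np.float64(0.0014197828900863584), 821, np.float64(0.12486649732670307))
candle (array([0.58522342, 0.04772922]), np.float64(0.0013710814072282103), 866, np.float64(0.12455863782116527))
candle (array([ 0.57986031, -0.15327207]), np.float64(0.001236329241342684), 978, np.float64(0.12436590519695268))
wad [ 0.584 -0.052  0.048] (array([588., -53.]), array([65., 65.]), 83.0) 0.059 [ 0.59  -0.056  0.046]
wad [ 0.461 -0.143  0.047] (array([ 462., -147.]), array([61., 64.]), 4.8) 0.056 [ 0.465 -0.148  0.044]
cart [ 0.679 -0.001  0.047] (array([642., -17.]), array([156., 209.]), 1.5) 0.06 [ 0.677 -0.028  0.045]
valve [ 0.684 -0.145  0.035] (array([ 687., -147.]), array([84., 51.]), 88.1) 0.043 [ 0.687 -0.149  0.033]
cradle [ 0.479 -0.002  0.005] (array([477.,  -4.]), array([176., 106.]), 0.4) 0.09 [0.48  0.026 0.05 ]
black [0.653 0.26  0.114] (array([658., 271.]), array([56., 62.]), 86.8) 0.125 [0.656 0.259 0.099]
black [0.474 0.142 0.118] (array([475., 148.]), array([58., 64.]), 66.2) 0.124 [0.477 0.137 0.103]
basket [ 0.513 -0.434  0.004] (array([ 495., -397.]), array([256., 214.]), 1.3) 0.13146812127869356
bin [0.496 0.427 0.003] (array([494., 408.]), array([219., 216.]), 88.6) 0.12668764604661686
tape [0.372 0.064 0.018]
bv [ 0.368 -0.029  0.04 ]
```

>>> {"name": "step_arm", "arguments": {"series": [[15,15,0,0,0,-0.1,0.08],[25,30,0,0,0,-0.1,0.08],[30,34,0,0,0,-0.095,0.08],[30,34,0,0,0,0,0.08],[30,34,0,0,0,0,0.08],[30,34,0,0,0,0,0.08],[30,34,0,0,0,0,0.08],[30,34,0,0,0,0,0.08],[30,34,0,0,0,0,0.08],[30,34,0,0,0,0,0.08],[30,34,0,0,0,0,0.08],[30,34,0,0,0,0,0.08],[30,32,0,0,0,0,0.08],[18,18,0,0,0,0,0.08],[10,9,0,0,0,0,0.08],[0,0,0,0,0,0,0.08],[0,0,0,0,0,0,0.08]], "force": 25}}

```text
clock: 1.8
tool_pos: [0.5789, -0.1557, 0.2384]
eef_rot: [1.0, -0.001, -0.001, 0.001]
contact_force: [-0.2, 0.7, 0.9]
opening: 0.923
finger_force: 0.0
```

```bash
python3 - <<'E'
from m import *
R=lambda a,b,c,d,z0,z1:Wall[(Wall[:,0]>a)&(Wall[:,0]<b)&(Wall[:,1]>c)&(Wall[:,1]<d)&(Wall[:,2]>z0)&(Wall[:,2]<z1)]
C=R(.635,.73,-.11,.11,.03,.07)
print("cart",box(C),C[:,2].max())
for y in np.arange(-.1,.1,.02):
    q=C[abs(C[:,1]-y)<.006]; t=q[q[:,2]>q[:,2].max()-.004]; print(round(y,2),q[:,0].min().round(3),q[:,0].max().round(3),t.mean(0).round(3))
K=R(.42,.545,-.07,.08,.02,.09); print("cradle",box(K)); 
B=R(.40,.56,-.09,.09,.006,.015); print("base",box(B))
for s in(1,-1):
    q=K[(K[:,1]-.003)*s>0]; print(len(q),q.min(0).round(3),q.max(0).round(3),np.median(q,0).round(3))
D=R(.74,.95,-.12,.05,.02,.2);print("device",D.min(0).round(3),D.max(0).round(3))
print({k:np.round(v,3) for k,v in r.get_state().items() if k in("clock","tool_pos","eef_rot","q")})
im,d,c=snap("wrist");np.savez("w.npz",im=im,W=cloud(d,c));cv2.imwrite("pics/w1.png",im)
A=near((.58,-.153),.036,.092,.14,cloud(d,c).reshape(-1,3));print(len(A),A.max(0),A.min(0))
f=least_squares(lambda s:np.linalg.norm(A-s,axis=1)-.03,[.58,-.153,.09],loss="soft_l1",f_scale=.002);print(f.x)
E
```

```text
cart (array([688.,   0.]), array([ 60., 178.]), 1.0) 0.06068565962386918Traceback (most recent call last):
  File "<stdin>", line 6, in <module>
    return umr_maximum(a, axis, None, out, keepdims, initial, where)
ValueError: zero-size array to reduction operation maximum which has no identity
```

```bash
python3 - <<'E'
from m import *
R=lambda a,b,c,d,z0,z1:Wall[(Wall[:,0]>a)&(Wall[:,0]<b)&(Wall[:,1]>c)&(Wall[:,1]<d)&(Wall[:,2]>z0)&(Wall[:,2]<z1)]
C=R(.635,.73,-.11,.11,.03,.07)
for y in np.arange(-.08,.09,.02):
    q=C[abs(C[:,1]-y)<.006]
    if len(q): t=q[q[:,2]>q[:,2].max()-.004]; print(round(y,2),q[:,0].min().round(3),q[:,0].max().round(3),t.mean(0).round(3))
K=R(.42,.545,-.07,.08,.02,.09); print("cradle",box(K)); 
B=R(.40,.56,-.09,.09,.006,.015); print("base",box(B))
for s in(1,-1):
    q=K[(K[:,1]-.003)*s>0]; print(len(q),q.min(0).round(3),q.max(0).round(3),np.median(q,0).round(3))
D=R(.74,.95,-.12,.05,.02,.2);print("device",D.min(0).round(3),D.max(0).round(3))
im,d,c=snap("wrist");np.savez("w.npz",im=im,W=cloud(d,c));cv2.imwrite("pics/w1.png",im)
A=near((.58,-.153),.036,.092,.14,cloud(d,c).reshape(-1,3));print(len(A))
if len(A):
  f=least_squares(lambda s:np.linalg.norm(A-s,axis=1)-.03,[.58,-.153,.09],loss="soft_l1",f_scale=.002);print(f.x)
E
```

```text
-0.08 0.664 0.718 [ 0.691 -0.077  0.059]
-0.06 0.66 0.718 [ 0.691 -0.062  0.054]
-0.04 0.664 0.714 [ 0.69  -0.04   0.052]
-0.02 0.665 0.714 [ 0.689 -0.02   0.052]
0.0 0.664 0.713 [0.69  0.    0.052]
0.02 0.664 0.712 [0.692 0.02  0.052]
0.04 0.663 0.712 [0.689 0.04  0.052]
0.06 0.661 0.717 [0.689 0.062 0.056]
0.08 0.659 0.717 [0.687 0.075 0.055]
cradle (array([479.,  -1.]), array([88., 72.]), 86.3)
base (array([480.,   3.]), array([169., 163.]), 88.0)
311 [0.445 0.026 0.02 ] [0.516 0.044 0.078] [0.48  0.034 0.056]
318 [ 0.44  -0.045  0.02 ] [ 0.512 -0.029  0.079] [ 0.475 -0.038  0.056]
device [ 0.821 -0.095  0.02 ] [0.95  0.036 0.08 ]
2853
[ 0.58074544 -0.15726744  0.08914768]
```

View pics/w1.png

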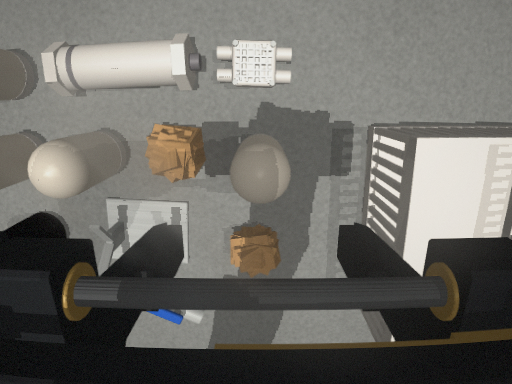

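The wrist view shows the candle at (260,170), centred between the fingers, with the wads at (177,150) and (254,248) clear of it. I'll descend and grasp.

>>> {"name": "step_arm", "arguments": {"series": [[0,0,-30,0,0,0,0.0],[0,0,-40,0,0,0,0.0],[0,0,-40,0,0,0,0.0],[0,0,-30,0,0,0,0.0],[0,0,-20,0,0,0,0.0],[1,-1,-15,0,0,0,0.0],[0,0,0,0,0,0,0.1],[0,0,0,0,0,0,0.25],[0,0,0,0,0,0,0.5],[0,0,0,0,0,0,0.5],[0,0,0,0,0,0,0.5],[0,0,0,0,0,0,0.5]], "force": 25}}

```text
clock: 3.05
tool_pos: [0.5821, -0.1553, 0.065]
eef_rot: [1.0, 0.0, 0.001, 0.0]
contact_force: [-0.5, -0.3, 6.4]
opening: 0.677
finger_force: 25.0
```

>>> {"name": "step_arm", "arguments": {"series": [[0,0,10,0,0,0,0.5],[0,0,25,0,0,0,0.5],[0,0,35,0,0,0,0.5],[0,0,35,0,0,0,0.5],[0,0,30,0,0,0,0.5],[0,-10,20,0,0,0,0.5],[0,-20,5,0,0,0,0.5],[-1,-30,0,0,0,0,0.5],[-1,-35,0,0,0,0,0.5],[-1,-35,0,0,0,0,0.5],[-1,-35,0,0,0,0,0.5],[0,-35,0,0,0,0,0.5],[0,-35,0,0,0,0,0.5],[0,-25,0,0,0,0,0.5],[0,-12,0,0,0,0,0.5],[0,-5,0,0,0,0,0.5],[0,0,0,0,0,0,0.5],[0,0,0,0,0,0,0.5]]}}

```text
clock: 4.85
tool_pos: [0.578, -0.4296, 0.2237]
eef_rot: [1.0, 0.002, 0.0, -0.001]
contact_force: [0.3, 0.8, -2.0]
opening: 0.675
finger_force: 25.0
```

```bash
python3 - <<'E'
from h import *
im,d,c=snap("top");W=cloud(d,c);np.savez("t2.npz",im=im,W=W);cv2.imwrite("pics/t2.png",cv2.resize(im[100:300,300:512],(742,600)[:2] and (636,600),interpolation=cv2.INTER_CUBIC))
w=snap("wrist");cv2.imwrite("pics/w2.png",w[0]);A=cloud(w[1],w[2]);A=A[(A[...,1]<-.2)&(A[...,2]>.1)&(A[...,2]<.14)]
print(r.get_state()["tool_pos"],A.min(0),A.max(0))
E
```

```text
[ 0.57795603 -0.42984375  0.22388337] [ 0.40128304 -0.50787923  0.10004188] [ 0.62481784 -0.2905809   0.12671928]
```

View pics/w2.png

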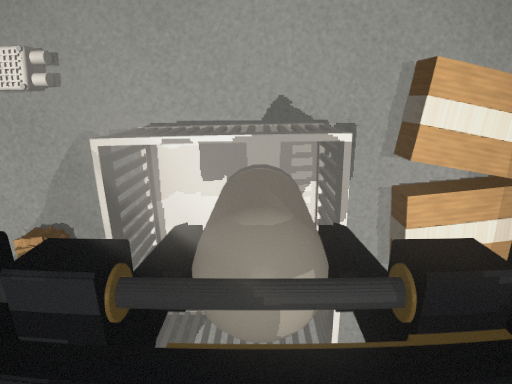

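The view shows the candle hanging inside the basket rim with clearance on all sides. I'll lower it.

>>> {"name": "step_arm", "arguments": {"series": [[0,0,-10,0,0,0,0.5],[0,0,-20,0,0,0,0.5],[0,0,-20,0,0,0,0.5],[0,0,-20,0,0,0,0.5],[0,0,-20,0,0,0,0.5],[0,0,-20,0,0,0,0.5],[0,0,-15,0,0,0,0.5],[0,0,-10,0,0,0,0.5],[0,0,-5,0,0,0,0.5],[0,0,-4,0,0,0,0.5],[0,0,-3,0,0,0,0.5],[0,0,-2,0,0,0,0.5],[0,0,-2,0,0,0,0.5],[0,0,0,0,0,0,0.5],[0,0,0,0,0,0,0.5]]}}

```text
clock: 6.45
tool_pos: [0.5773, -0.432, 0.073]
eef_rot: [1.0, 0.0, 0.0, 0.0]
contact_force: [-0.6, 0.1, -2.1]
opening: 0.671
finger_force: 25.0
```

>>> {"name": "step_arm", "arguments": {"series": [[0,0,-1,0,0,0,0.5],[0,0,-1,0,0,0,0.5],[0,0,-1,0,0,0,0.5],[0,0,-1,0,0,0,0.5],[0,0,0,0,0,0,0.5]]}}

```text
clock: 6.95
tool_pos: [0.5773, -0.432, 0.0701]
eef_rot: [1.0, 0.0, 0.0, 0.0]
contact_force: [-1.4, 0.8, 6.2]
opening: 0.672
finger_force: 25.0
```

>>> {"name": "step_arm", "arguments": {"series": [[0,0,0,0,0,0,0.3],[0,0,0,0,0,0,0.2],[0,0,0,0,0,0,0.2],[0,0,0,0,0,0,0.2],[0,0,15,0,0,0,0.2],[0,0,30,0,0,0,0.2],[0,0,40,0,0,0,0.2],[0,20,40,0,0,0,0.2],[0,40,30,0,0,0,0.1],[2,49,0,0,0,0,0.05],[2,49,0,0,0,0,0.05],[2,49,0,0,0,0,0.05],[2,49,0,0,0,0,0.05],[0,49,0,0,0,0,0.05],[0,49,0,0,0,0,0.05],[0,49,0,0,0,0,0.05],[0,40,0,0,0,0,0.05],[0,25,0,0,0,0,0.05],[0,12,0,0,0,0,0.05],[0,0,0,0,0,0,0.05]]}}

```text
clock: 8.95
tool_pos: [0.5855, 0.0499, 0.2245]
eef_rot: [1.0, 0.002, 0.001, -0.0]
contact_force: [-0.1, -0.5, 0.5]
opening: 0.951
finger_force: 0.0
```

```bash
cat >> m.py <<'E'
def dome(p):
    im,d,c=snap("wrist");X=cloud(d,c).reshape(-1,3);q=np.array([*p,.09])
    for _ in range(3):
        A=near(q,.034,.092,.14,X);q=least_squares(lambda s:np.linalg.norm(A-s,axis=1)-.03,q,loss="soft_l1",f_scale=.002).x
    return q.round(4),len(A),X,im
E
python3 - <<'E'
from m import *
t=r.get_state()["tool_pos"]
q,n,X,im=dome((.585,.048));print(t,q,n)
for p in((.585,.155),(.686,.157),(.578,-.432)):
    A=near(p,.034,.092,.14,X);print(p,len(A), dome(p)[:2] if len(A)>100 else "")
im,d,c=snap("top");X=cloud(d,c).reshape(-1,3)
A=near((.578,-.432),.05,.1,.14,X);print(len(A),A.max(0),A.mean(0))
cv2.imwrite("pics/t3.png",cv2.resize(im,(800,600)))
E
```

```text
[0.58546302 0.04987998 0.22445757] [0.586  0.0437 0.0891] 3113
(0.585, 0.155) 3074 (array([0.5859, 0.1512, 0.0892]), 3085)
(0.686, 0.157) 3893 (array([0.6868, 0.1533, 0.0893]), 3890)
(0.578, -0.432) 0 
564 [ 0.62242094 -0.39937808  0.12807965] [ 0.5806587  -0.42583655  0.11502323]
```

View pics/t3.png

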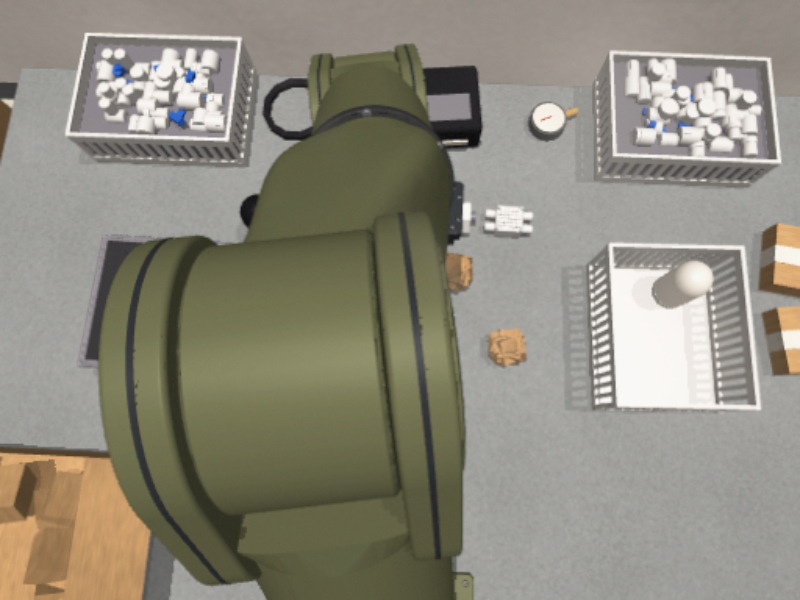

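The top view shows the first candle standing upright in the basket at (690,285). Next is the candle at (0.586, 0.046).

>>> {"name": "step_arm", "arguments": {"series": [[0,-3,-25,0,0,0,0.05],[0,0,-40,0,0,0,0.05],[0,0,-40,0,0,0,0.05],[0,0,-30,0,0,0,0.05],[0,0,-17,0,0,0,0.05],[0,0,-8,0,0,0,0.05],[0,0,0,0,0,0,0.1],[0,0,0,0,0,0,0.25],[0,0,0,0,0,0,0.5],[0,0,0,0,0,0,0.5],[0,0,0,0,0,0,0.5],[0,0,0,0,0,0,0.5]], "force": 25}}

```text
clock: 10.35
tool_pos: [0.5861, 0.0452, 0.0648]
eef_rot: [1.0, 0.0, 0.001, -0.0]
contact_force: [-0.1, 0.4, 6.4]
opening: 0.675
finger_force: 25.0
```

>>> {"name": "step_arm", "arguments": {"series": [[0,0,10,0,0,0,0.5],[0,0,25,0,0,0,0.5],[0,0,35,0,0,0,0.5],[0,0,35,0,0,0,0.5],[0,-5,35,0,0,0,0.5],[0,-15,20,0,0,0,0.5],[-2,-25,0,0,0,0,0.5],[-5,-35,0,0,0,0,0.5],[-5,-40,0,0,0,0,0.5],[-10,-45,0,0,0,0,0.5],[-10,-45,0,0,0,0,0.5],[-10,-45,0,0,0,0,0.5],[-10,-45,0,0,0,0,0.5],[-5,-40,0,0,0,0,0.5],[-5,-35,0,0,0,0,0.5],[0,-20,0,0,0,0,0.5],[0,-9,0,0,0,0,0.5],[0,-4,0,0,0,0,0.5],[0,0,0,0,0,0,0.5],[0,0,0,0,0,0,0.5]]}}

```text
clock: 12.35
tool_pos: [0.5238, -0.3608, 0.2237]
eef_rot: [1.0, 0.002, -0.0, -0.001]
contact_force: [0.3, 0.6, -1.6]
opening: 0.674
finger_force: 25.0
```

>>> {"name": "step_arm", "arguments": {"series": [[0,0,-10,0,0,0,0.5],[0,0,-20,0,0,0,0.5],[0,0,-20,0,0,0,0.5],[0,0,-20,0,0,0,0.5],[0,0,-20,0,0,0,0.5],[0,0,-20,0,0,0,0.5],[0,0,-15,0,0,0,0.5],[0,0,-10,0,0,0,0.5],[0,0,-5,0,0,0,0.5],[0,0,-4,0,0,0,0.5],[0,0,-3,0,0,0,0.5],[0,0,-2,0,0,0,0.5],[0,0,-2,0,0,0,0.5],[0,0,-1,0,0,0,0.5],[0,0,0,0,0,0,0.5],[0,0,0,0,0,0,0.5]]}}

```text
clock: 13.95
tool_pos: [0.5233, -0.3629, 0.0719]
eef_rot: [1.0, 0.0, 0.0, 0.0]
contact_force: [-0.9, 0.1, -1.6]
opening: 0.673
finger_force: 25.0
```

>>> {"name": "step_arm", "arguments": {"series": [[0,0,-1,0,0,0,0.5],[0,0,-1,0,0,0,0.5],[0,0,-0.5,0,0,0,0.5],[0,0,0,0,0,0,0.5],[0,0,0,0,0,0,0.5]]}}

```text
clock: 14.45
tool_pos: [0.5233, -0.3629, 0.0699]
eef_rot: [1.0, 0.0, 0.0, 0.0]
contact_force: [-2.2, 1.6, 6.4]
opening: 0.673
finger_force: 25.0
```

>>> {"name": "step_arm", "arguments": {"series": [[0,0,0,0,0,0,0.3],[0,0,0,0,0,0,0.2],[0,0,0,0,0,0,0.2],[0,0,0,0,0,0,0.2],[0,0,15,0,0,0,0.2],[0,0,30,0,0,0,0.2],[0,0,40,0,0,0,0.2],[2,20,40,0,0,0,0.2],[5,40,30,0,0,0,0.1],[5,49,0,0,0,0,0.1],[5,49,0,0,0,0,0.1],[5,49,0,0,0,0,0.1],[5,49,0,0,0,0,0.1],[5,49,0,0,0,0,0.1],[5,49,0,0,0,0,0.1],[5,49,0,0,0,0,0.1],[5,49,0,0,0,0,0.1],[5,39,0,0,0,0,0.1],[5,17,0,0,0,0,0.1],[5,8,0,0,0,0,0.1]]}}

```text
clock: 16.45
tool_pos: [0.5853, 0.1548, 0.2248]
eef_rot: [1.0, 0.002, 0.0, -0.0]
contact_force: [0.1, -0.4, -0.4]
opening: 0.901
finger_force: 0.0
```

>>> {"name": "step_arm", "arguments": {"series": [[0,0,0,0,0,0,0.1],[0,0,0,0,0,0,0.1]]}}

```text
clock: 16.65
tool_pos: [0.5855, 0.1499, 0.2242]
eef_rot: [1.0, -0.001, -0.0, 0.001]
contact_force: [0.1, -0.8, -0.5]
opening: 0.9
finger_force: 0.0
```

```bash
python3 - <<'E'
from m import *
print(r.get_state()["tool_pos"]);print(*[dome(p)[:2] for p in((.586,.152),(.686,.155))])
X=cloud(*snap("top")[1:]).reshape(-1,3);print([near(p,.02,.1,.14,X).mean(0).round(3) for p in((.578,-.432),(.523,-.363))])
E
```

```text
[0.585506   0.14985554 0.2242149 ]
(array([0.586 , 0.1507, 0.0892]), 3120) (array([0.6868, 0.1533, 0.0892]), 3956)
[array([ 0.576, -0.43 ,  0.12 ]), array([ 0.522, -0.361,  0.12 ])]
```

>>> {"name": "step_arm", "arguments": {"series": [[0,0,-25,0,0,0,0.1],[0,0,-40,0,0,0,0.1],[0,0,-40,0,0,0,0.1],[0,0,-30,0,0,0,0.1],[0,0,-17,0,0,0,0.1],[0,0,-8,0,0,0,0.1],[0,0,0,0,0,0,0.1],[0,0,0,0,0,0,0.25],[0,0,0,0,0,0,0.5],[0,0,0,0,0,0,0.5],[0,0,0,0,0,0,0.5],[0,0,0,0,0,0,0.5]], "force": 25}}

```text
clock: 18.0
tool_pos: [0.5861, 0.1528, 0.0652]
eef_rot: [1.0, 0.0, 0.001, -0.0]
contact_force: [-0.7, -0.9, 6.9]
opening: 0.678
finger_force: 25.0
```

>>> {"name": "step_arm", "arguments": {"series": [[0,0,10,0,0,0,0.5],[0,0,25,0,0,0,0.5],[0,0,35,0,0,0,0.5],[0,0,35,0,0,0,0.5],[0,-5,35,0,0,0,0.5],[0,-15,20,0,0,0,0.5],[-5,-25,0,0,0,0,0.5],[-10,-35,0,0,0,0,0.5],[-10,-40,0,0,0,0,0.5],[-10,-45,0,0,0,0,0.5],[-10,-45,0,0,0,0,0.5],[-10,-45,0,0,0,0,0.5],[-10,-45,0,0,0,0,0.5],[-10,-45,0,0,0,0,0.5],[-10,-45,0,0,0,0,0.5],[-10,-45,0,0,0,0,0.5],[-10,-45,0,0,0,0,0.5],[-8,-40,0,0,0,0,0.5],[-5,-30,0,0,0,0,0.5],[0,-20,0,0,0,0,0.5]]}}

```text
clock: 20.0
tool_pos: [0.4646, -0.4201, 0.2241]
eef_rot: [1.0, -0.002, -0.001, 0.0]
contact_force: [0.4, -0.3, -2.9]
opening: 0.676
finger_force: 25.0
```

>>> {"name": "step_arm", "arguments": {"series": [[0,-11,0,0,0,0,0.5],[0,-5,0,0,0,0,0.5],[0,0,0,0,0,0,0.5],[0,0,0,0,0,0,0.5],[0,0,0,0,0,0,0.5]]}}

```text
clock: 20.5
tool_pos: [0.4678, -0.4315, 0.2242]
eef_rot: [1.0, 0.001, 0.0, -0.0]
contact_force: [0.4, 0.5, -2.2]
opening: 0.676
finger_force: 25.0
```

>>> {"name": "step_arm", "arguments": {"series": [[0,0,-10,0,0,0,0.5],[0,0,-20,0,0,0,0.5],[0,0,-20,0,0,0,0.5],[0,0,-20,0,0,0,0.5],[0,0,-20,0,0,0,0.5],[0,0,-20,0,0,0,0.5],[0,0,-15,0,0,0,0.5],[0,0,-10,0,0,0,0.5],[0,0,-5,0,0,0,0.5],[0,0,-4,0,0,0,0.5],[0,0,-3,0,0,0,0.5],[0,0,-2,0,0,0,0.5],[0,0,-2,0,0,0,0.5],[0,0,-1,0,0,0,0.5],[0,0,-1,0,0,0,0.5],[0,0,-1,0,0,0,0.5],[0,0,-0.5,0,0,0,0.5],[0,0,0,0,0,0,0.5],[0,0,0,0,0,0,0.5]]}}

```text
clock: 22.4
tool_pos: [0.4674, -0.4332, 0.0703]
eef_rot: [1.0, 0.0, 0.0, 0.0]
contact_force: [-2.1, 1.1, 6.6]
opening: 0.673
finger_force: 25.0
```

Seated. I'll release it and go to the last candle at (0.687, 0.155): shift +219, +588.

>>> {"name": "step_arm", "arguments": {"series": [[0,0,0,0,0,0,0.3],[0,0,0,0,0,0,0.2],[0,0,0,0,0,0,0.2],[0,0,0,0,0,0,0.2],[0,0,15,0,0,0,0.2],[0,0,30,0,0,0,0.2],[0,0,40,0,0,0,0.2],[5,20,40,0,0,0,0.2],[15,40,30,0,0,0,0.1],[17,46,0,0,0,0,0.1],[17,46,0,0,0,0,0.1],[17,46,0,0,0,0,0.1],[17,46,0,0,0,0,0.1],[17,46,0,0,0,0,0.1],[17,46,0,0,0,0,0.1],[17,46,0,0,0,0,0.1],[17,46,0,0,0,0,0.1],[17,46,0,0,0,0,0.1],[17,46,0,0,0,0,0.1],[16,35,0,0,0,0,0.1]]}}

```text
clock: 24.4
tool_pos: [0.6728, 0.1247, 0.2246]
eef_rot: [1.0, 0.002, 0.0, -0.001]
contact_force: [0.7, -0.6, -0.3]
opening: 0.9
finger_force: 0.0
```

>>> {"name": "step_arm", "arguments": {"series": [[9,22,0,0,0,0,0.1],[4,11,0,0,0,0,0.1],[0,0,0,0,0,0,0.1],[0,0,0,0,0,0,0.1],[0,0,0,0,0,0,0.1]]}}

```text
clock: 24.9
tool_pos: [0.6854, 0.1504, 0.2237]
eef_rot: [1.0, -0.001, -0.0, 0.001]
contact_force: [-0.2, 0.5, 0.1]
opening: 0.898
finger_force: 0.0
```

```bash
python3 - <<'E'
from m import *
print(r.get_state()["tool_pos"]);print(dome((.686,.155))[:2])
X=cloud(*snap("top")[1:]).reshape(-1,3);print([near(p,.02,.1,.14,X).mean(0).round(3) for p in((.578,-.432),(.523,-.363),(.467,-.433))])
E
```

```text
[0.68544311 0.15035292 0.22371001]
(array([0.6868, 0.1528, 0.0892]), 3132)
[array([ 0.576, -0.43 ,  0.12 ]), array([ 0.522, -0.361,  0.12 ]), array([ 0.466, -0.431,  0.12 ])]
```

>>> {"name": "step_arm", "arguments": {"series": [[1,2,-25,0,0,0,0.1],[0,0,-40,0,0,0,0.1],[0,0,-40,0,0,0,0.1],[0,0,-30,0,0,0,0.1],[0,0,-17,0,0,0,0.1],[0,0,-8,0,0,0,0.1],[0,0,0,0,0,0,0.1],[0,0,0,0,0,0,0.25],[0,0,0,0,0,0,0.5],[0,0,0,0,0,0,0.5],[0,0,0,0,0,0,0.5],[0,0,0,0,0,0,0.5]], "force": 25}}

```text
clock: 26.2
tool_pos: [0.6877, 0.1551, 0.0649]
eef_rot: [1.0, 0.0, 0.001, -0.0]
contact_force: [-1.1, -1.0, 6.1]
opening: 0.675
finger_force: 25.0
```

>>> {"name": "step_arm", "arguments": {"series": [[0,0,10,0,0,0,0.5],[0,0,25,0,0,0,0.5],[0,0,35,0,0,0,0.5],[0,0,35,0,0,0,0.5],[-5,-5,35,0,0,0,0.5],[-10,-15,20,0,0,0,0.5],[-15,-25,0,0,0,0,0.5],[-20,-35,0,0,0,0,0.5],[-20,-40,0,0,0,0,0.5],[-20,-40,0,0,0,0,0.5],[-20,-40,0,0,0,0,0.5],[-20,-40,0,0,0,0,0.5],[-20,-40,0,0,0,0,0.5],[-20,-40,0,0,0,0,0.5],[-20,-40,0,0,0,0,0.5],[-20,-40,0,0,0,0,0.5],[-20,-40,0,0,0,0,0.5],[-20,-30,0,0,0,0,0.5],[-10,-25,0,0,0,0,0.5],[-7,-15,0,0,0,0,0.5]]}}

```text
clock: 28.2
tool_pos: [0.4174, -0.3572, 0.2235]
eef_rot: [1.0, -0.001, -0.001, 0.0]
contact_force: [-0.1, -0.6, -3.3]
opening: 0.673
finger_force: 25.0
```

>>> {"name": "step_arm", "arguments": {"series": [[-3,-7,0,0,0,0,0.5],[0,0,0,0,0,0,0.5],[0,0,0,0,0,0,0.5],[0,0,0,0,0,0,0.5],[0,0,0,0,0,0,0.5]]}}

```text
clock: 28.7
tool_pos: [0.4173, -0.3606, 0.2234]
eef_rot: [1.0, 0.001, 0.0, -0.0]
contact_force: [0.2, -0.2, -2.3]
opening: 0.674
finger_force: 25.0
```

```bash
python3 - <<'E'
from m import *
w=snap("wrist");cv2.imwrite("pics/w4.png",w[0]);A=cloud(w[1],w[2]);A=A[(A[...,1]<-.25)&(A[...,1]>-.53)&(A[...,2]>.1)&(A[...,2]<.14)]
print(A.min(0),A.max(0))
im,d,c=snap("top");cv2.imwrite("pics/t4.png",cv2.resize(im[120:290,330:512],(642,600),interpolation=cv2.INTER_CUBIC))
A=cloud(d,c);A=A[(A[...,1]<-.25)&(A[...,1]>-.53)&(A[...,2]>.11)&(A[...,2]<.14)&(A[...,0]>.3)&(A[...,0]<.68)];print(A.min(0),A.max(0))
E
```

```text
[ 0.37110662 -0.50882271  0.10002686] [ 0.57051922 -0.29252679  0.12714073]
[ 0.36649884 -0.50617891  0.11000914] [ 0.62363474 -0.28726487  0.12811782]
```

View pics/w4.png

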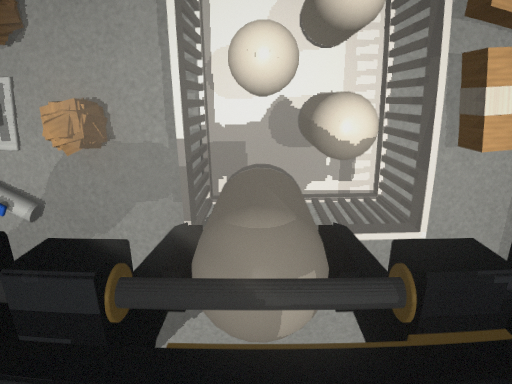

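The three placed candles stand upright at (262,58), (345,125) and (345,5), and the fourth hangs in its free corner. I'll lower it.

>>> {"name": "step_arm", "arguments": {"series": [[0,0,-10,0,0,0,0.5],[0,0,-20,0,0,0,0.5],[0,0,-20,0,0,0,0.5],[0,0,-20,0,0,0,0.5],[0,0,-20,0,0,0,0.5],[0,0,-20,0,0,0,0.5],[0,0,-15,0,0,0,0.5],[0,0,-10,0,0,0,0.5],[0,0,-5,0,0,0,0.5],[0,0,-4,0,0,0,0.5],[0,0,-3,0,0,0,0.5],[0,0,-2,0,0,0,0.5],[0,0,-2,0,0,0,0.5],[0,0,-1,0,0,0,0.5],[0,0,-1,0,0,0,0.5],[0,0,-1,0,0,0,0.5],[0,0,0,0,0,0,0.5],[0,0,0,0,0,0,0.5]]}}

```text
clock: 30.6
tool_pos: [0.4167, -0.3619, 0.0699]
eef_rot: [1.0, 0.0, 0.0, 0.0]
contact_force: [-1.4, 0.4, 4.8]
opening: 0.675
finger_force: 25.0
```

>>> {"name": "step_arm", "arguments": {"series": [[0,0,0,0,0,0,0.3],[0,0,0,0,0,0,0.2],[0,0,0,0,0,0,0.2],[0,0,0,0,0,0,0.2],[0,0,15,0,0,0,0.2],[0,0,30,0,0,0,0.2],[0,0,40,0,0,0,0.2],[10,15,40,0,0,0,0.2],[20,25,30,0,0,0,0.1],[25,35,0,0,0,0,0],[25,35,0,0,0,0,0],[25,35,0,0,0,0,0],[25,35,0,0,0,0,0],[25,35,0,0,0,0,0],[25,35,0,0,0,0,0],[25,35,0,0,0,0,0],[25,35,0,0,0,0,0],[20,22,0,0,0,0,0],[15,14,0,0,0,0,0],[7,6,0,0,0,0,0]]}}

```text
clock: 32.6
tool_pos: [0.6894, 0.0031, 0.2238]
eef_rot: [1.0, 0.002, 0.0, -0.001]
contact_force: [-0.8, 0.7, -0.4]
opening: 0.999
finger_force: 0.0
```

>>> {"name": "step_arm", "arguments": {"series": [[0,0,0,0,0,0,0],[0,0,0,0,0,0,0],[0,0,0,0,0,0,0]]}}

```text
clock: 32.9
tool_pos: [0.6878, -0.0018, 0.2244]
eef_rot: [1.0, -0.001, -0.0, 0.001]
contact_force: [0.2, 0.6, 0.4]
opening: 0.995
finger_force: 0.0
```

```bash
python3 - <<'E'
from m import *
s=r.get_state();print(s["tool_pos"],s["q"].round(2))
im,d,c=snap("wrist");W=cloud(d,c);np.savez("w5.npz",im=im,W=W);cv2.imwrite("pics/w5.png",im)
X=W.reshape(-1,3);X=X[np.isfinite(X[:,0])]
C=X[(X[:,0]>.64)&(X[:,0]<.73)&(abs(X[:,1])<.1)&(X[:,2]>.03)&(X[:,2]<.07)]
print("cart",box(C),C[:,2].max())
for y in np.arange(-.09,.1,.02):
    q=C[abs(C[:,1]-y)<.006]
    if len(q):print(round(y,2),q[:,0].min().round(3),q[:,0].max().round(3),q[:,2].max().round(3))
K=X[(abs(X[:,0]-.48)<.08)&(abs(X[:,1])<.08)&(X[:,2]>.02)]; print(len(K),K.min(0),K.max(0)) if len(K) else 0
E
```

```text
[ 0.68775131 -0.0017607   0.22442483] [-0.06  0.79 -0.01  1.37  0.01  0.98 -1.65]
cart (array([691.,  -3.]), array([ 55., 176.]), 1.4) 0.0535957246059649
-0.09 0.685 0.7 0.035
-0.07 0.665 0.72 0.053
-0.05 0.67 0.715 0.051
-0.03 0.667 0.714 0.051
-0.01 0.668 0.714 0.051
0.01 0.669 0.713 0.051
0.03 0.667 0.713 0.052
0.05 0.668 0.712 0.051
0.07 0.661 0.716 0.053
0.09 0.681 0.696 0.035
677 [ 0.46108765 -0.05435428  0.02047671] [0.55998121 0.03886699 0.07493334]
```

View pics/w5.png

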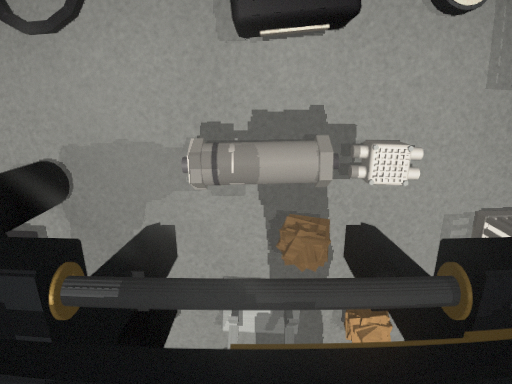

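The wrist view shows the cartridge at (262,162), lying with its axis along y at (0.690, -0.001), about 26 mm up. The valve is clear at (388,163) and the wads are at (304,241) and (368,325). I'll turn +1.595 rad so that the fingers close across its body.

>>> {"name": "step_arm", "arguments": {"series": [[0,0,0,0,0,0.1,0.1],[0,0,0,0,0,0.145,0.15],[0,0,-10,0,0,0.145,0.2],[0,0,-20,0,0,0.145,0.2],[0,0,-20,0,0,0.145,0.2],[0,0,-20,0,0,0.145,0.2],[0,0,-20,0,0,0.145,0.2],[0,0,-20,0,0,0.145,0.2],[0,0,0,0,0,0.145,0.2],[0,0,0,0,0,0.145,0.2],[0,0,0,0,0,0.12,0.2],[0,0,0,0,0,0.07,0.2],[0,0,0,0,0,0,0.2],[0,0,0,0,0,0,0.2],[0,0,0,0,0,0,0.2]]}}

```text
clock: 34.45
tool_pos: [0.6885, -0.0002, 0.1145]
eef_rot: [0.699, 0.715, -0.0, 0.0]
contact_force: [0.4, -0.1, 0.7]
opening: 0.8
finger_force: 0.0
```

>>> {"name": "step_arm", "arguments": {"series": [[2,-1,-20,0,0,0,0.2],[0,0,-30,0,0,0,0.2],[0,0,-30,0,0,0,0.2],[0,0,-16,0,0,0,0.2],[0,0,-8,0,0,0,0.2],[0,0,0,0,0,0,0.25],[0,0,0,0,0,0,0.4],[0,0,0,0,0,0,0.6],[0,0,0,0,0,0,0.6],[0,0,0,0,0,0,0.6],[0,0,0,0,0,0,0.6],[0,0,0,0,0,0,0.6]], "force": 25}}

```text
clock: 35.65
tool_pos: [0.6912, -0.0007, 0.0116]
eef_rot: [0.698, 0.716, 0.001, 0.001]
contact_force: [-1.6, -0.2, 6.1]
opening: 0.541
finger_force: 25.0
```

>>> {"name": "step_arm", "arguments": {"series": [[0,0,10,0,0,0,0.6],[0,0,25,0,0,0,0.6],[0,0,30,0,0,0,0.6],[0,0,30,0,0,0,0.6],[0,0,25,0,0,0,0.6],[0,0,10,0,0,0,0.6]]}}

```text
clock: 36.25
tool_pos: [0.6921, -0.0005, 0.1435]
eef_rot: [0.698, 0.716, 0.002, 0.001]
contact_force: [-0.2, -1.0, -2.8]
opening: 0.537
finger_force: 25.0
```

```bash
python3 - <<'E'
from m import *
for n in("w","w5","t2","top","scene"):
    z=np.load(n+".npz")["W"].reshape(-1,3)
    for s in(1,-1):
        q=z[(z[:,0]>.41)&(z[:,0]<.55)&(s*z[:,1]>.015)&(s*z[:,1]<.058)&(z[:,2]>.035)&(z[:,2]<.085)]
        if len(q)>20:
            arms=[q[(q[:,0]<.4785)], q[q[:,0]>.4785]]
            print(n,s,len(q),q.min(0).round(3),q.max(0).round(3),[np.median(a,0).round(3) for a in arms])
    b=z[(z[:,0]>.41)&(z[:,0]<.55)&(abs(z[:,1])<.075)&(z[:,2]>.0045)&(z[:,2]<.02)]
    if len(b)>50: print("  base",box(b),np.percentile(b,[2,98],axis=0).round(3).tolist())
im=np.load("top.npz")["im"];cv2.imwrite("pics/cr.png",cv2.resize(im[185:245,235:305],(700,600),interpolation=cv2.INTER_CUBIC))
E
```

```text
w 1 595 [0.453 0.023 0.035] [0.517 0.039 0.073] [array([0.467, 0.032, 0.056]), array([0.496, 0.028, 0.054])]
  base (array([480.,  -5.]), array([109.,  90.]), 86.9) [[0.444, -0.059, 0.005], [0.524, 0.046, 0.014]]
w5 1 311 [0.461 0.024 0.035] [0.518 0.039 0.075] [array([0.471, 0.033, 0.051]), array([0.496, 0.031, 0.053])]
w5 -1 290 [ 0.461 -0.048  0.035] [ 0.514 -0.034  0.074] [array([ 0.47 , -0.04 ,  0.049]), array([ 0.498, -0.04 ,  0.06 ])]
  base (array([481.,  -5.]), array([109.,  90.]), 86.5) [[0.438, -0.056, 0.005], [0.475, 0.049, 0.007]]
t2 1 130 [0.445 0.028 0.04 ] [0.513 0.043 0.075] [array([0.461, 0.036, 0.059]), array([0.497, 0.035, 0.057])]
t2 -1 132 [ 0.441 -0.044  0.038] [ 0.511 -0.03   0.078] [array([ 0.458, -0.035,  0.058]), array([ 0.494, -0.037,  0.058])]
  base (array([477.,  -0.]), array([109.,  88.]), 86.6) [[0.434, -0.053, 0.005], [0.519, 0.053, 0.009]]
top 1 130 [0.445 0.028 0.039] [0.514 0.043 0.078] [array([0.461, 0.036, 0.059]), array([0.497, 0.035, 0.056])]
top -1 133 [ 0.44  -0.044  0.04 ] [ 0.511 -0.03   0.075] [array([ 0.458, -0.035,  0.058]), array([ 0.495, -0.038,  0.059])]
  base (array([478., -10.]), array([128.,  92.]), 87.4) [[0.433, -0.053, 0.005], [0.519, 0.052, 0.009]]
scene 1 150 [0.447 0.026 0.036] [0.516 0.044 0.078] [array([0.463, 0.035, 0.059]), array([0.495, 0.032, 0.054])]
scene -1 148 [ 0.442 -0.045  0.036] [ 0.512 -0.029  0.079] [array([ 0.461, -0.037,  0.059]), array([ 0.495, -0.041,  0.058])]
  base (array([479.,  -0.]), array([138., 149.]), 0.5) [[0.434, -0.057, 0.005], [0.535, 0.052, 0.014]]
```

View pics/cr.png

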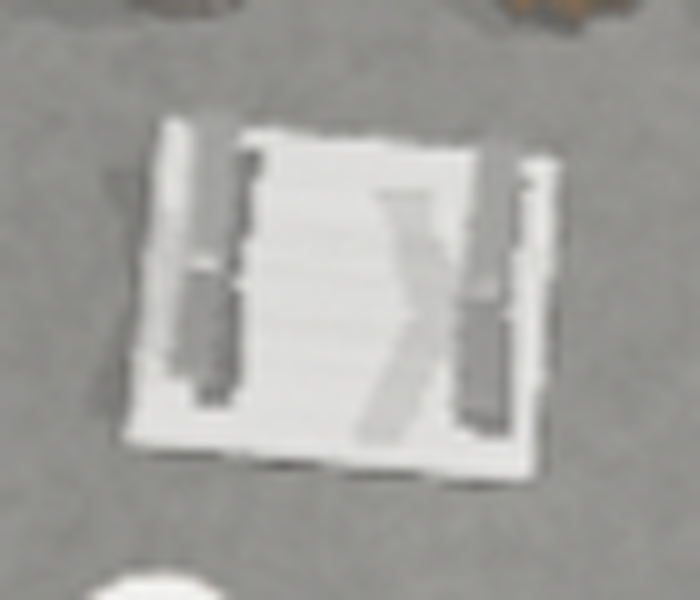

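>>> {"name": "step_arm", "arguments": {"series": [[-10,0,0,0,0,-0.02,0.6],[-20,0,0,0,0,-0.03,0.6],[-30,0,0,0,0,-0.032,0.6],[-35,-2,0,0,0,0,0.6],[-35,0,0,0,0,0,0.6],[-35,0,0,0,0,0,0.6],[-25,0,0,0,0,0,0.6],[-15,0,0,0,0,0,0.6],[-7,0,0,0,0,0,0.6],[0,0,0,0,0,0,0.6],[0,0,0,0,0,0,0.6],[0,0,0,0,0,0,0.6],[0,0,0,0,0,0,0.6]]}}

```text
clock: 37.55
tool_pos: [0.4794, -0.0026, 0.1402]
eef_rot: [0.727, 0.687, 0.0, 0.0]
contact_force: [-0.3, -0.6, -1.9]
opening: 0.538
finger_force: 25.0
```

```bash
python3 - <<'E'
from m import *
s=r.get_state();print(s["tool_pos"],s["eef_rot"].round(3))
im,d,c=snap("wrist");cv2.imwrite("pics/w6.png",im)
X=cloud(d,c).reshape(-1,3)
K=X[(abs(X[:,0]-.48)<.08)&(abs(X[:,1])<.06)&(X[:,2]>.03)&(X[:,2]<.085)]
for s in(1,-1):
    q=K[K[:,1]*s>0]
    if len(q)>10: print(s,len(q),q.min(0).round(3),q.max(0).round(3))
C=X[(abs(X[:,0]-.48)<.03)&(abs(X[:,1])<.12)&(X[:,2]>.145)&(X[:,2]<.2)]
if len(C): print(len(C),C.min(0).round(3),C.max(0).round(3))
im,d,c=snap("scene");cv2.imwrite("pics/s6.png",cv2.resize(im,(800,600)))
E
```

```text
[ 0.47943221 -0.00264255  0.14023674] [0.727 0.687 0.    0.   ]
28344 [ 0.45  -0.054  0.145] [0.51  0.083 0.199]
```

View pics/w6.png

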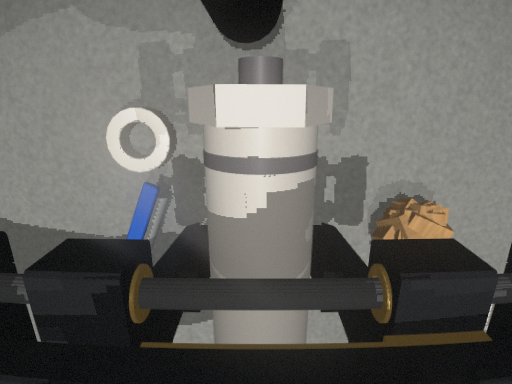

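The wrist view shows the cartridge gripped across mid-body and level. The tape at (138,140) and the ball valve at (145,215) are low and clear. I'll lower it into the saddles.

>>> {"name": "step_arm", "arguments": {"series": [[0,0,-10,0,0,0,0.6],[0,0,-20,0,0,0,0.6],[0,0,-20,0,0,0,0.6],[0,0,-12,0,0,0,0.6],[0,0,-6,0,0,0,0.6],[0,0,-4,0,0,0,0.6],[0,0,0,0,0,0,0.6],[0,0,0,0,0,0,0.6]]}}

```text
clock: 38.45
tool_pos: [0.4789, -0.0027, 0.0686]
eef_rot: [0.727, 0.687, 0.0, 0.0]
contact_force: [-0.0, -0.1, -1.5]
opening: 0.538
finger_force: 25.0
```

>>> {"name": "step_arm", "arguments": {"series": [[0,0,-2,0,0,0,0.6],[0,0,-2,0,0,0,0.6],[0,0,-1,0,0,0,0.6],[0,0,0,0,0,0,0.6],[0,0,0,0,0,0,0.6]]}}

```text
clock: 38.95
tool_pos: [0.4786, -0.0028, 0.0633]
eef_rot: [0.727, 0.687, 0.0, 0.0]
contact_force: [0.3, 0.5, -1.1]
opening: 0.537
finger_force: 25.0
```

>>> {"name": "step_arm", "arguments": {"series": [[0,0,-1,0,0,0,0.6],[0,0,-1,0,0,0,0.6],[0,0,0,0,0,0,0.6],[0,0,0,0,0,0,0.6]]}}

```text
clock: 39.35
tool_pos: [0.4789, -0.0027, 0.0613]
eef_rot: [0.727, 0.687, 0.0, 0.0]
contact_force: [1.2, -0.5, -2.7]
opening: 0.536
finger_force: 25.0
```

>>> {"name": "step_arm", "arguments": {"series": [[0,0,-1,0,0,0,0.6],[0,0,-1,0,0,0,0.6],[0,0,0,0,0,0,0.6],[0,0,0,0,0,0,0.6]]}}

```text
clock: 39.75
tool_pos: [0.4796, -0.0028, 0.0604]
eef_rot: [0.727, 0.687, 0.001, 0.001]
contact_force: [0.6, 0.2, 11.5]
opening: 0.537
finger_force: 25.0
```

Seated (11 N upward). I'll release it, rise, and go above the nearer wad, with the fingers still closing along x.

>>> {"name": "step_arm", "arguments": {"series": [[0,0,0,0,0,0,0.4],[0,0,0,0,0,0,0.25],[0,0,0,0,0,0,0.25],[0,0,0,0,0,0,0.25],[0,0,10,0,0,0,0.25],[0,0,25,0,0,0,0.25],[0,0,40,0,0,0,0.2],[0,0,40,0,0,0,0.1],[0,-15,35,0,0,0,0.05],[-4,-30,0,0,0,0,0.05],[-4,-35,0,0,0,0,0.05],[-4,-35,0,0,0,0.058,0.05],[-4,-20,0,0,0,0,0.05],[0,-9,0,0,0,0,0.05],[0,0,0,0,0,0,0.05],[0,0,0,0,0,0,0.05],[0,0,0,0,0,0,0.05]]}}

```text
clock: 41.45
tool_pos: [0.463, -0.145, 0.2096]
eef_rot: [0.706, 0.708, 0.0, -0.0]
contact_force: [0.1, 0.3, -0.8]
opening: 0.95
finger_force: 0.0
```

```bash
python3 - <<'E'
from m import *
s=r.get_state();print(s["tool_pos"],s["eef_rot"].round(3),s["clock"],s["q"].round(2))
T=snap("top");S=snap("scene");W=snap("wrist")
for n,(im,d,c) in zip("tsw",(T,S,W)):
    A=cloud(d,c);b=im.astype(int);m=(b[...,2]-b[...,0]>35)&(A[...,2]>.015)&(A[...,2]<.07)&(A[...,0]>.35)&(A[...,0]<.75)&(abs(A[...,1])<.28)
    k,l,st,ce=cv2.connectedComponentsWithStats(m.astype(np.uint8))
    for i in range(1,k):
        if st[i,4]>60: q=A[l==i];print(n,st[i,4],ce[i].round(),box(q),q[:,2].max().round(3))
    C=A[(A[...,0]>.44)&(A[...,0]<.52)&(abs(A[...,1])<.07)&(A[...,2]>.085)&(A[...,2]<.115)]
    if len(C)>30: print(n,"cart",C.min(0).round(3),C.max(0).round(3),box(C))
cv2.imwrite("pics/s7.png",cv2.resize(S[0],(800,600)))
E
```

```text
[ 0.46299014 -0.14502383  0.20955215] [ 0.706  0.708  0.    -0.   ] 41.45 [ 0.53  0.59 -0.51  2.    0.46  0.66 -0.27]
t 460 [291. 163.] (array([615., -55.]), array([64., 64.]), 77.6) 0.056
t 307 [321. 221.] (array([ 460., -134.]), array([39., 57.]), 89.7) 0.054
t cart [ 0.449 -0.07   0.085] [0.506 0.07  0.104] (array([478.,   0.]), array([142.,  48.]), 86.3)
s 584 [205. 234.] (array([ 463., -147.]), array([60., 62.]), 8.7) 0.057
s 656 [280. 242.] (array([619., -58.]), array([63., 64.]), 85.1) 0.057
s cart [ 0.458 -0.07   0.085] [0.51  0.07  0.107] (array([480.,   1.]), array([140.,  51.]), 85.9)
w 3469 [411.  86.] (array([618., -60.]), array([67., 63.]), 79.3) 0.057
w 2637 [260. 170.] (array([ 462., -148.]), array([60., 61.]), 11.7) 0.054
w cart [ 0.453 -0.07   0.085] [0.501 0.002 0.102] (array([477., -34.]), array([73., 46.]), 87.8)
```

View pics/s7.png

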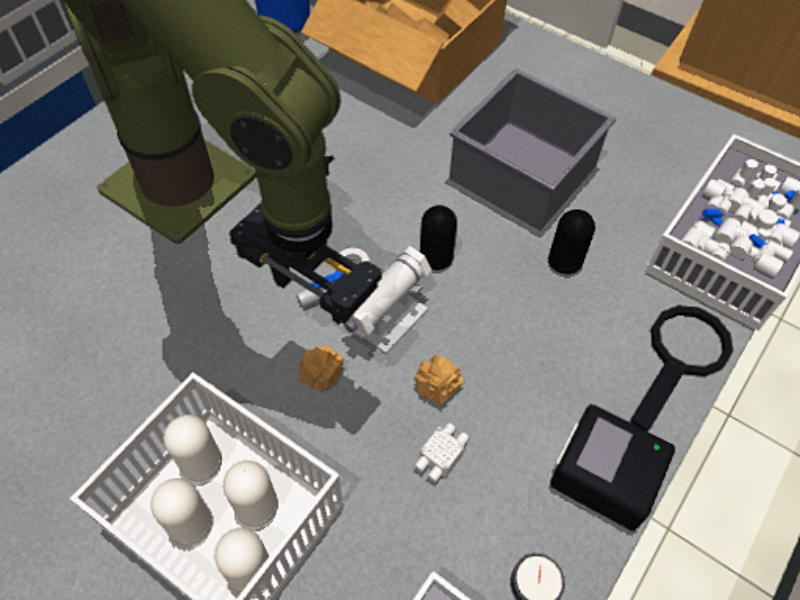

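The scene view shows four candles upright in the basket (around (190,440) to (240,550)) and the cartridge seated in the cradle (390,290). One wad has been knocked to (440,380), which is (0.617,-0.057). The other is still at (322,368), directly under the gripper.

>>> {"name": "step_arm", "arguments": {"series": [[0,-2,-30,0,0,0,0.05],[0,0,-40,0,0,0,0.05],[0,0,-40,0,0,0,0.05],[0,0,-40,0,0,0,0.05],[0,0,-30,0,0,0,0.05],[0,0,-12,0,0,0,0.05],[0,0,-6,0,0,0,0.05],[0,0,0,0,0,0,0.3],[0,0,0,0,0,0,0.5],[0,0,0,0,0,0,0.6],[0,0,0,0,0,0,0.6],[0,0,0,0,0,0,0.6]], "force": 15}}

```text
clock: 42.8
tool_pos: [0.4631, -0.149, 0.0121]
eef_rot: [0.707, 0.707, 0.001, 0.001]
contact_force: [-0.6, -0.5, 5.0]
opening: 0.609
finger_force: 15.0
```

>>> {"name": "step_arm", "arguments": {"series": [[0,0,15,0,0,0,0.6],[0,0,35,0,0,0,0.6],[0,0,45,0,0,0,0.6],[0,0,45,0,0,0,0.6],[0,0,45,0,0,0,0.6],[0,15,35,0,0,0,0.6],[0,30,0,0,0,0,0.6],[3,42,0,0,0,0,0.6],[3,45,0,0,0,0,0.6],[3,45,0,0,0,0,0.6],[3,45,0,0,0,0,0.6],[3,45,0,0,0,0,0.6],[3,45,0,0,0,0,0.6],[3,45,0,0,0,0,0.6],[3,45,0,0,0,0,0.6],[3,45,0,0,0,0,0.6],[3,42,0,0,0,0,0.6],[1,30,0,0,0,0,0.6],[0,20,0,0,0,0,0.6],[0,10,0,0,0,0,0.6]]}}

```text
clock: 44.8
tool_pos: [0.4925, 0.4023, 0.2312]
eef_rot: [0.706, 0.708, 0.0, -0.001]
contact_force: [-0.7, -0.5, -0.7]
opening: 0.611
finger_force: 15.0
```

>>> {"name": "step_arm", "arguments": {"series": [[0,0,-20,0,0,0,0.6],[0,0,-40,0,0,0,0.6],[0,0,-40,0,0,0,0.6],[0,0,-20,0,0,0,0.6],[0,0,0,0,0,0,0.6],[0,0,0,0,0,0,0.6]]}}

```text
clock: 45.4
tool_pos: [0.494, 0.3997, 0.1119]
eef_rot: [0.707, 0.707, 0.0, 0.0]
contact_force: [0.1, 0.8, 0.2]
opening: 0.609
finger_force: 15.0
```

>>> {"name": "step_arm", "arguments": {"series": [[0,0,0,0,0,0,0.3],[0,0,0,0,0,0,0.15],[0,0,0,0,0,0,0.15],[0,0,20,0,0,0,0.15],[0,0,45,0,0,0,0.15],[0,0,45,0,0,0,0.05],[6,-20,0,0,0,0,0.05],[12,-40,0,0,0,0,0.05],[12,-45,0,0,0,0,0.05],[12,-45,0,0,0,0,0.05],[12,-45,0,0,0,0,0.05],[12,-45,0,0,0,0,0.05],[12,-45,0,0,0,0,0.05],[12,-45,0,0,0,0,0.05],[12,-45,0,0,0,0,0.05],[10,-40,0,0,0,0,0.05],[7,-25,0,0,0,0,0.05],[4,-12,0,0,0,0,0.05],[0,-6,0,0,0,0,0.05],[0,0,0,0,0,0,0.05]]}}

```text
clock: 47.4
tool_pos: [0.6163, -0.057, 0.2215]
eef_rot: [0.706, 0.708, 0.0, -0.0]
contact_force: [-0.6, 0.4, 1.1]
opening: 0.952
finger_force: 0.0
```

```bash
cat > wads.py <<'E'
from m import *
s=r.get_state();print(s["tool_pos"],s["clock"])
for n in("scene","top","wrist"):
    im,d,c=snap(n)
    A=cloud(d,c);b=im.astype(int);m=(b[...,2]-b[...,0]>30)&(A[...,2]>.008)&(A[...,2]<.1)&(A[...,0]>.35)&(A[...,0]<.75)&(A[...,1]>-.28)&(A[...,1]<.52)
    k,l,st,ce=cv2.connectedComponentsWithStats(m.astype(np.uint8))
    for i in range(1,k):
        if st[i,4]>60: q=A[l==i];print(n,st[i,4],ce[i].round(),box(q),q[:,2].max().round(3))
E
python3 wads.py
```

```text
[ 0.61634181 -0.05695044  0.22153252] 47.4
scene 262 [337. 100.] (array([491., 423.]), array([58., 97.]), 2.6) 0.063
scene 662 [280. 242.] (array([619., -57.]), array([66., 64.]), 86.1) 0.058
top 129 [292. 171.] (array([594., -56.]), array([57., 22.]), 88.0) 0.05
top 526 [116. 201.] (array([489., 403.]), array([58., 63.]), 4.8) 0.06
wrist 2654 [264. 167.] (array([619., -57.]), array([62., 64.]), 82.4) 0.056
```

>>> {"name": "step_arm", "arguments": {"series": [[1,0,-30,0,0,0,0.05],[0,0,-40,0,0,0,0.05],[0,0,-45,0,0,0,0.05],[0,0,-40,0,0,0,0.05],[0,0,-30,0,0,0,0.05],[0,0,-16,0,0,0,0.05],[0,0,-8,0,0,0,0.05],[0,0,0,0,0,0,0.3],[0,0,0,0,0,0,0.5],[0,0,0,0,0,0,0.6],[0,0,0,0,0,0,0.6],[0,0,0,0,0,0,0.6]], "force": 15}}

```text
clock: 48.75
tool_pos: [0.6187, -0.0577, 0.0138]
eef_rot: [0.707, 0.707, 0.001, 0.001]
contact_force: [-1.3, -0.2, 6.2]
opening: 0.671
finger_force: 13.4
```

>>> {"name": "step_arm", "arguments": {"series": [[0,0,15,0,0,0,0.6],[0,0,35,0,0,0,0.6],[0,0,45,0,0,0,0.6],[0,0,45,0,0,0,0.6],[0,0,45,0,0,0,0.6],[-3,10,35,0,0,0,0.6],[-8,30,0,0,0,0,0.6],[-12,42,0,0,0,0,0.6],[-12,42,0,0,0,0,0.6],[-12,42,0,0,0,0,0.6],[-12,42,0,0,0,0,0.6],[-12,42,0,0,0,0,0.6],[-12,42,0,0,0,0,0.6],[-12,42,0,0,0,0,0.6],[-12,42,0,0,0,0,0.6],[-12,42,0,0,0,0,0.6],[-6,42,0,0,0,0,0.6],[0,25,0,0,0,0,0.6],[0,12,0,0,0,0,0.6],[0,6,0,0,0,0,0.6]]}}

```text
clock: 50.75
tool_pos: [0.4923, 0.4456, 0.2327]
eef_rot: [0.707, 0.708, -0.0, 0.0]
contact_force: [0.4, -0.0, 0.2]
opening: 0.671
finger_force: 13.5
```

>>> {"name": "step_arm", "arguments": {"series": [[10,5,-20,0,0,0,0.6],[10,0,-40,0,0,0,0.6],[0,0,-30,0,0,0,0.6],[0,0,-10,0,0,0,0.6],[0,0,0,0,0,0,0.6],[0,0,0,0,0,0,0.3],[0,0,0,0,0,0,0.2],[0,0,0,0,0,0,0.2],[0,0,20,0,0,0,0.2],[0,0,40,0,0,0,0.2],[0,0,40,0,0,0,0.2],[0,-30,20,0,0,0,0.2],[-10,-45,0,0,0,0,0.2],[-15,-45,0,0,0,0,0.2],[-15,-45,0,0,0,0,0.2],[-15,-45,0,0,0,0,0.2],[-10,-25,0,0,0,0,0.2],[0,-10,0,0,0,0,0.2],[0,0,0,0,0,0,0.2],[0,0,0,0,0,0,0.2]]}}

```text
clock: 52.75
tool_pos: [0.4485, 0.2072, 0.2529]
eef_rot: [0.706, 0.708, 0.002, -0.0]
contact_force: [0.8, 0.5, -0.4]
opening: 0.799
finger_force: 0.0
```

```bash
python3 wads.py; python3 - <<'E'
from h import *
for n in("scene","top"): cv2.imwrite(f"pics/{n}9.png",cv2.resize(snap(n)[0],(800,600)))
E
```

```text
[0.44852932 0.20720474 0.25293784] 52.75
scene 239 [364.  96.] (array([547., 473.]), array([48., 64.]), 9.7) 0.07
scene 258 [337. 100.] (array([489., 420.]), array([59., 96.]), 23.7) 0.06
wrist 779 [300.   8.] (array([493., 375.]), array([17., 54.]), 86.8) 0.058
```

View pics/scene9.png

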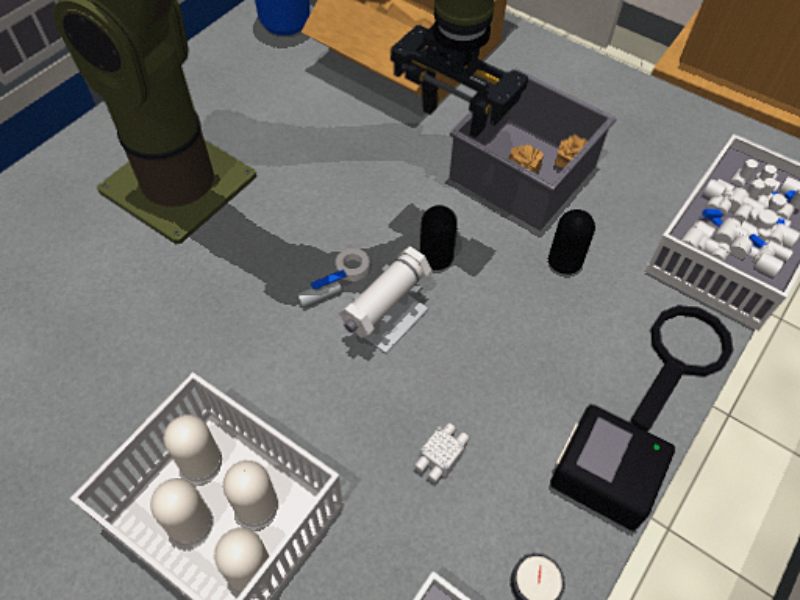

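View pics/top9.png

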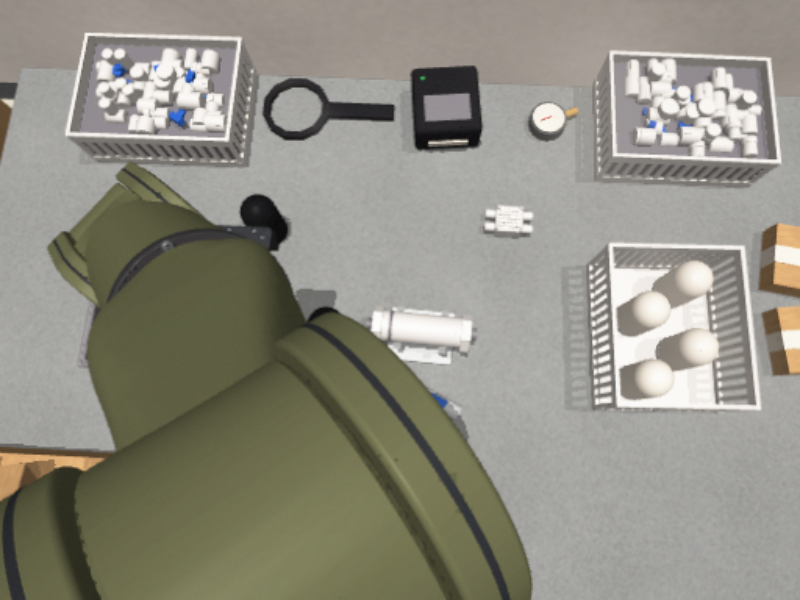

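Both views show four candles upright in the basket and the cartridge in both saddles (425,330 in the top view). Both wads are in the tub (525,157 and 572,150 in the scene view), and the valves and tape look undisturbed. The first unobstructed view showed no third wad, so I'll hand in.

```bash
python3 -c "
from plant import r
print(r.finish_job())"
```

```text
the job is handed in; nothing more can be done
None
```

I handed the job in at about 53 s of the 210 s: the last camera views show all four candles upright in the basket, the cartridge in both cradle saddles, and both wads in the tub with the valves and tape roll left in place; the hand-in call returned no verdict.

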